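# Feel the spring of the crank boss

## Robot

A 6-joint arm with a two-finger parallel gripper is mounted at the origin on the work surface. World frame = base frame: x ahead of the robot, y to its left, z up, the work surface at z = 0. Lengths are in mm, angles in rad, forces in N, time in s.
With the tool pointing down it reaches from about 275 to 1000 mm from the base axis. Payload 8.4 kg.
Tool frame: the origin (TCP) lies between the finger pads, 19 mm behind the fingertips; this is the grasp point; z points along the fingers, y is the line along which they close (so a half turn about z gives the same grasp; the last joint's range is limited). The gripper opens to 85 mm and grips with 20 to 120 N. Pads are 22 mm wide; open, the fingers measure 114 mm over their backs; the gripper's body (76 mm by 85 mm) begins 54 mm behind the grasp point. The pads swing forward as they close: fully open they stand 13 mm farther back than shut.
Start: joints at [-1.117, 0.353, 1.633, -0, 1.155, -0.002], TCP at [275.112, -561.196, 249.981] pointing down, gripper open.
Joint ranges: [-2.63, 2.63], [-0.92, 2.1], [0.06, 2.66], [-1.3, 4.44], [0, 2.69], [-3.02, 3.02]. Speed limits (rad/s): [2.22, 2.22, 2.79, 3.14, 3.14, 3.14].

## Interface

Orientations are given as [roll, pitch, yaw] about the fixed x, y, z axes, in that order (R = Rz(yaw) Ry(pitch) Rx(roll)).
In Python, from rig import sense, grab_frame, sign_off gives the robot as it stands. The module is installed in compiled form; this text tells all that it offers.
- The arm moves only by the tool send_rows, never from a script. Its argument "moves" is a list that holds one entry, the list of rows, each a list of 7 numbers: the shift along the world's x, y, z in m, then the turn, a rotation vector about the world's x, y, z in rad, then the opening, from -1 (shut) to 1 (fully open). In form: [[[dx, dy, dz, rx, ry, rz, jaw], ...]]. A call has 1 to 10 rows; each row shifts and turns the commanded pose from where the row before left it; what a row does not reach is not made up. A row lasts 1/10 s, in which the tool goes at most 50 mm and 8.59 degrees, less where a joint would pass 70% of its speed; a pose out of reach is approached as far as the arm can. A call with a gripper value outside its range is refused whole. The fingers move at their own pace and stop on an object; "grip_force" is the grip in N (left out, the last holds). Time passes only in rows, so rows that do not move let the fingers close. It gives the time, the measured TCP pose, the force, the opening and the grip force at its end, in the units of the state.
- sense(): the state, without advancing time (a new reading comes with each control period).
- grab_frame(name): name is "scene" or "top" or "wrist"; returns a dict with "img" (400x640x3 uint8, red, green, blue), "mtx" (3x3 intrinsics, pixels), "rvec" (rotation vector, rad) and "tvec" (3), from world to camera coordinates, as OpenCV has them; the wrist camera has in their place "T_tool_cam" (4x4, takes a point from camera to tool coordinates, whose origin is the TCP and whose axes are the flange's). Camera axes: x right, y down, z forward; pixel columns grow to the right and rows downward; lengths in mm; the calibration is good to about 2 mm. A picture is of the moment at which its call begins: read the wrist's pose just before it. There is no depth.
- sign_off(): hands the job in; it is judged then, once.
The state is a dict: "clock": time; "qpos": joint angles; "qvel": joint speeds; "joint_efforts": joint torques, N m; "eef_pos": TCP position; "tcp_rot": TCP orientation; "contact_force": force on the tool from outside, world axes, zero at the start; "wrist_torque": the same for the moment, N m; "opening": opening from 0.0 (shut) to 1.0 (fully open); "grasp_force": force on a finger pad.
Only numpy, scipy, OpenCV 4.12 (cv2) and the standard library are available. Lean on these libraries where they do the work, as an engineer would, in place of code of your own. Each camera call takes 0.05 s, during which the arm holds its last target. There are 200 camera calls.

## Task

Before the hand crank is fitted, check that the spring under the brass crank boss (the round, flat-topped one) is free: press lightly down on its top with the fingertips so that it gives about 7 mm, well short of bottoming, and keep it there for a full second. Then let it spring back up and raise the hand at least 100 mm above it. Do not pull the boss up, and leave the square plug, the ball-headed pin, the glass tube shield and the walnut gauge untouched.

Things in the scene. Friction and masses are not known exactly. Their poses are not given: they have to be found in the camera images.
- crank_boss (a joint): how far the brass crank boss is pressed down into its mount, m: 0 at rest, positive when pressed (about 500 N/m spring without preload: 7 mm takes 3.5 N), bottoms at 0.016; it can also be pulled up to -0.010. It springs back to 0 when let go
- crank_top (a point): centre of the flat top of the crank boss, 70 mm above the bench at rest; moves with the boss. The boss is a brass disc 46 mm in diameter and 18 mm thick with a flush dark 13 mm square (the crank socket, filled, flat) in the middle of its top; under it a brass stem 28 mm in diameter runs into the mount, with an 18 mm gap below the disc at rest
- crank_mount: dark iron mount of the crank boss, fixed to the bench: flange 80 mm in diameter and 10 mm high, with a collar 60 mm in diameter up to 34 mm high; origin on the bench at its centre, z up. The boss moves along its z axis
- plug_mount: same dark iron mount, fixed, carrying a rigid brass plug with a square flat head, 34 x 34 mm, top 64 mm above the bench; origin on the bench at its centre. Not to be touched
- pin_mount: same dark iron mount, fixed, carrying a rigid brass pin with a ball head 28 mm in diameter, top 72 mm above the bench; origin on the bench at its centre. Not to be touched
- tube_shield: loose cracked milk-glass tube shield, an upright white tube open at the top, 38 mm in diameter, 95 mm high; origin at the centre of its underside. Not to be touched
- gauge: loose walnut step gauge, 60 x 30 mm in plan, 24 mm high on its -x half and 40 mm on its +x half; origin at the centre of its underside. Not to be touched
Mind the look-alikes: they are no part of the job. Leave any green or purple look-alike of the crank_mount alone.

How it is judged:
By the outcome, as a careful person would: the job done as asked, in the order asked, and still so for the second after the job is handed in, with the robot touching nothing.
It also fails if it takes over 32 s, if anything falls off the work surface, if the arm or the gripper's body presses on something with over 40 N, if the wrist force passes 120 N, or if a joint passes its speed limit or range.

## Working session

There is one attempt and no reset: what is moved stays moved. The work goes in short steps, Python scripts to look and compute and a tool call to move; the robot and the scene stay as the last step left them, time stands still between calls to the robot, and variables do not carry over. Pictures are saved under pics/ and viewed, at most 10 in all, crops included, and the job is handed in when it is done.

Besides the shell and the picture viewer there is one more tool, called as name(argument=value, ...) on one line, values as JSON. send_rows: Moves the arm, as the interface text tells. Its arguments: {"type":"object","properties":{"moves":{"type":"array"},"grip_force":{"type":"number"}},"required":["moves"]}

```bash
mkdir -p pics; cat > h.py <<'E'
import numpy as np, cv2
from rig import sense, grab_frame, sign_off
def ray(f,u,v,z):
    R=cv2.Rodrigues(np.array(f["rvec"],float))[0];t=np.array(f["tvec"],float).ravel()
    d=R.T@np.linalg.inv(f["mtx"])@np.array([u,v,1.]);c=-R.T@t
    return c+d*(z-c[2])/d[2]
E
python3 - <<'E'
from h import *
import pickle
print(sense())
for n in("scene","top"):
    f=grab_frame(n);pickle.dump(f,open(n+".pkl","wb"));cv2.imwrite(f"pics/{n}.png",f["img"][...,::-1])
E
```

```text
{'clock': 0.0, 'qpos': array([-1.11740809e+00,  3.53666078e-01,  1.63412971e+00, -5.86535437e-05,
        1.15518703e+00, -2.38732467e-03]), 'qvel': array([-0.00050409, -0.00070507, -0.00242667, -0.00129869,  0.0019553 ,
       -0.00013455]), 'joint_efforts': array([-1.30607928e-03, -6.05260992e+01, -3.42056644e+01, -2.42288679e-04,
        9.34372918e-03, -1.15171616e-05]), 'eef_pos': array([ 274.89616895, -560.80471715,  249.25235276]), 'tcp_rot': array([-3.14020236e+00,  5.03084859e-05,  4.55799311e-01]), 'contact_force': array([-0.14110072,  0.23102434,  0.45362015]), 'wrist_torque': array([ 0.06445421, -0.02006648,  0.03460616]), 'grasp_force': 0.0, 'opening': 1.0015679964318183}
```

View pics/scene.png

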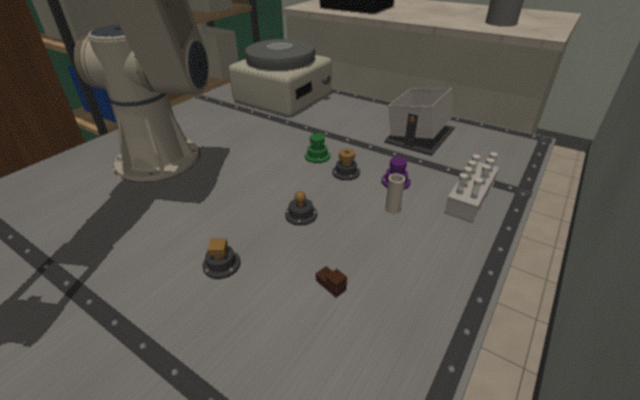

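View pics/top.png

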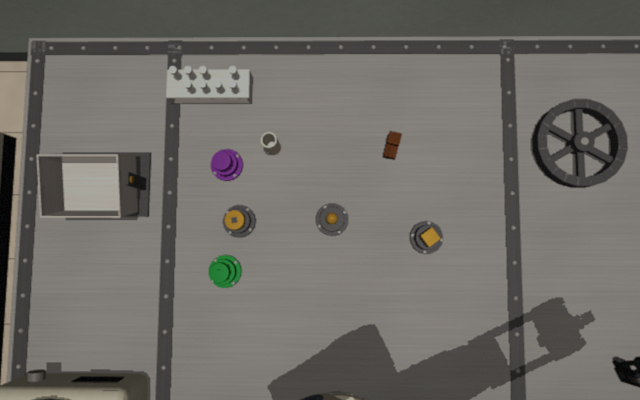

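Scene: the round brass head is at about (346,155), the ball pin at (300,197) and the square plug at (218,247). The green mount is at (317,147) and the purple one at (398,165).
Top: candidates are (235,220) round with a dark square, (332,219) ball, (430,237) square, (227,165) purple and (225,271) green. Only (235,220) fits the flat round boss with a dark socket. I'll measure it and confirm with a crop.

```bash
python3 - <<'E'
from h import *
import pickle
f=pickle.load(open("top.pkl","rb"));s=pickle.load(open("scene.pkl","rb"))
def blobs(f):
    h=cv2.cvtColor(f["img"],cv2.COLOR_RGB2HSV);m=cv2.inRange(h,(10,110,80),(28,255,255))
    m=cv2.morphologyEx(m,cv2.MORPH_CLOSE,np.ones((3,3)))
    for c in cv2.findContours(m,cv2.RETR_EXTERNAL,2)[0]:
        if cv2.contourArea(c)>20: yield c
for c in blobs(f):
    (u,v),r=cv2.minEnclosingCircle(c);M=cv2.moments(c);p=(M["m10"]/M["m00"],M["m01"]/M["m00"])
    print("top",u,v,r,p,ray(f,*p,70))
for c in blobs(s):
    M=cv2.moments(c);p=(M["m10"]/M["m00"],M["m01"]/M["m00"]);print("scene",p,cv2.boundingRect(c),ray(s,*p,65))
# tube, purple, green
h=cv2.cvtColor(f["img"],cv2.COLOR_RGB2HSV)
print("tube rim",ray(f,269,137,95),"purple",ray(f,227,165,40),"green",ray(f,225,271,40),"pin",ray(f,332,219,60))
a=cv2.resize(f["img"][180:260,190:280],None,fx=5,fy=5,interpolation=2)[:400]
b=cv2.resize(s["img"][130:210,300:370],None,fx=5,fy=5,interpolation=2)
cv2.imwrite("pics/crop.png",np.hstack([a,b])[...,::-1])
E
```

```text
top 430.3800048828125 236.57000732421875 9.725796699523926 (430.13862179487177, 236.72115384615384) [ 490.79219707 -208.49790521   70.        ]
top 331.5 218.0 5.590270042419434 (331.5, 218.0) [532.94439932  17.78858317  70.        ]
top 233.9900665283203 219.7119140625 10.167743682861328 (233.99128919860627, 219.6411149825784) [528.35782286 243.58717539  70.        ]
top 391.0660400390625 150.66981506347656 6.977163791656494 (392.172131147541, 151.43169398907102) [ 688.89993422 -123.33634134   70.        ]
top 394.3302001953125 138.0660400390625 6.977156162261963 (394.13166666666666, 137.64) [ 721.6286831  -128.19426139   70.        ]
scene (216.78620019436343, 244.86880466472303) (208, 239, 18, 15) [ 496.21106521 -214.63798736   65.        ]
scene (299.82817869415805, 195.61512027491406) (296, 192, 9, 8) [537.07637217  12.58365513  65.        ]
scene (346.57347670250897, 153.0) (340, 149, 15, 9) [527.3383216  245.53728293  65.        ]
tube rim [717.54746893 162.03635854  95.        ] purple [661.01803142 269.40803328  40.        ] green [408.93638892 268.10921234  40.        ] pin [531.15009662  16.68148595  60.        ]
```

View pics/crop.png

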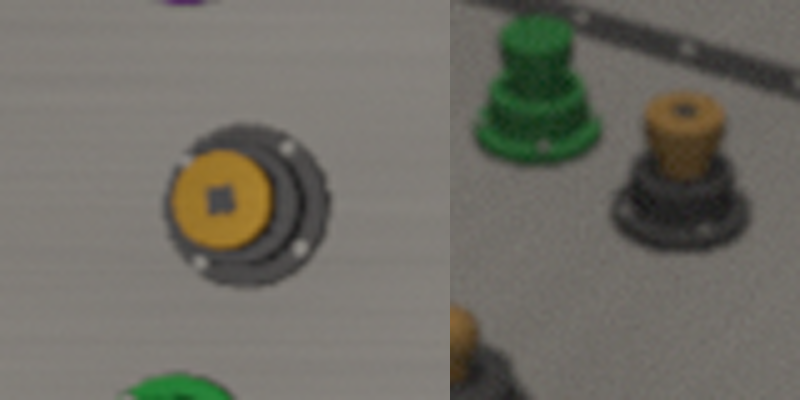

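The crop confirms it: at top (234,220) there is a round flat brass disc with a dark square socket on an iron mount, and the scene crop agrees. Its centre is about (528, 244) with the top at 70 mm. I'll shut the fingers and travel at the current height.

send_rows(moves=[[[0.0084,0.0268,0,0,0,0,-1],[0.0084,0.0268,0,0,0,0,-1],[0.0084,0.0268,0,0,0,0,-1],[0.0084,0.0268,0,0,0,0,-1],[0.0084,0.0268,0,0,0,0,-1],[0.0084,0.0268,0,0,0,0,-1],[0.0084,0.0268,0,0,0,0,-1],[0.0084,0.0268,0,0,0,0,-1],[0.0084,0.0268,0,0,0,0,-1],[0.0084,0.0268,0,0,0,0,-1]]])

```text
clock: 1.1
eef_pos: [359.1, -292.0, 249.8]
tcp_rot: [-3.141, 0.0, 0.456]
contact_force: [-0.9, 0.4, 0.2]
opening: 0.004
grasp_force: 0.0
```

send_rows(moves=[[[0.0084,0.0268,0,0,0,0,-1],[0.0084,0.0268,0,0,0,0,-1],[0.0084,0.0268,0,0,0,0,-1],[0.0084,0.0268,0,0,0,0,-1],[0.0084,0.0268,0,0,0,0,-1],[0.0084,0.0268,0,0,0,0,-1],[0.0084,0.0268,0,0,0,0,-1],[0.0084,0.0268,0,0,0,0,-1],[0.0084,0.0268,0,0,0,0,-1],[0.0084,0.0268,0,0,0,0,-1]]])

```text
clock: 2.1
eef_pos: [443.1, -24.0, 249.8]
tcp_rot: [-3.141, 0.0, 0.456]
contact_force: [-0.2, -0.3, -0.4]
opening: 0.005
grasp_force: 0.0
```

send_rows(moves=[[[0.0084,0.0268,0,0,0,0,-1],[0.0084,0.0268,0,0,0,0,-1],[0.0084,0.0268,0,0,0,0,-1],[0.0084,0.0268,0,0,0,0,-1],[0.0084,0.0268,0,0,0,0,-1],[0.0084,0.0268,0,0,0,0,-1],[0.0084,0.0268,0,0,0,0,-1],[0.0084,0.0268,0,0,0,0,-1],[0.0084,0.0268,0,0,0,0,-1],[0,0,0,0,0,0,-1]]])

```text
clock: 3.1
eef_pos: [519.4, 218.7, 249.6]
tcp_rot: [-3.141, -0.001, 0.458]
contact_force: [0.1, -0.0, 0.4]
opening: 0.001
grasp_force: 0.0
```

send_rows(moves=[[[0.009,0.025,0,0,0,0,-1],[0,0,-0.02,0,0,0,-1],[0,0,-0.03,0,0,0,-1],[0,0,-0.03,0,0,0,-1],[0,0,-0.03,0,0,0,-1],[0,0,-0.03,0,0,0,-1],[0,0,0,0,0,0,-1],[0,0,0,0,0,0,-1]]])

```text
clock: 3.9
eef_pos: [527.4, 240.5, 110.1]
tcp_rot: [3.142, 0.001, 0.456]
contact_force: [0.3, -0.2, 0.6]
opening: 0.0
grasp_force: 0.0
```

```bash
python3 - <<'E'
from h import *
from scipy.spatial.transform import Rotation as Ro
s=sense();print(s["eef_pos"],s["contact_force"],s["tcp_rot"])
w=grab_frame("wrist");t=grab_frame("scene")
h=cv2.cvtColor(w["img"],cv2.COLOR_RGB2HSV);m=cv2.inRange(h,(10,110,60),(28,255,255))
c=max(cv2.findContours(cv2.morphologyEx(m,cv2.MORPH_CLOSE,np.ones((15,15))),0,2)[0],key=cv2.contourArea)
print(cv2.boundingRect(c))
R=Ro.from_euler("xyz",s["tcp_rot"]).as_matrix();T=w["T_tool_cam"];
o=R@T[:3,3]+s["eef_pos"]
def p(u,v,z=70):
    d=R@T[:3,:3]@np.linalg.inv(w["mtx"])@np.array([u,v,1.]);return o+d*(z-o[2])/d[2]
P=np.array([p(*q[0])[:2] for q in cv2.convexHull(c)]).astype(np.float32)
print(cv2.minEnclosingCircle(P))
b=cv2.resize(t["img"][110:210,290:420],(520,400),interpolation=2)
cv2.imwrite("pics/w.png",np.hstack([cv2.resize(w["img"],(280,175)).repeat(1,0),b[:175,:520]])[...,::-1]) if 0 else cv2.imwrite("pics/w.png",w["img"][...,::-1]);cv2.imwrite("pics/s2.png",b[...,::-1])
E
```

```text
[527.43087318 240.4605852  110.09270131] [ 0.30415204 -0.23940856  0.60632552] [3.14153935e+00 1.44239090e-03 4.55608215e-01]
(276, 191, 70, 63)
((532.6912841796875, 246.7783966064453), 24.133413314819336)
```

View pics/w.png

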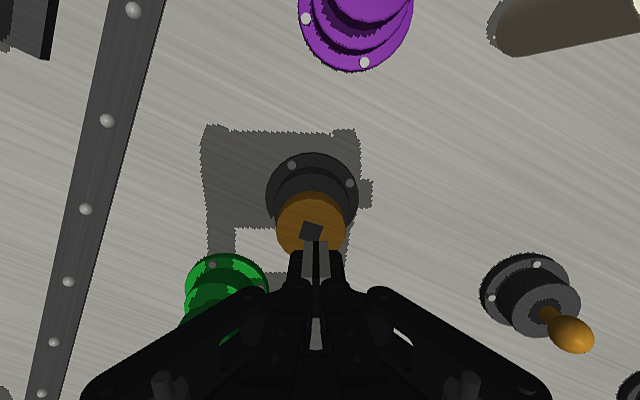

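View pics/s2.png

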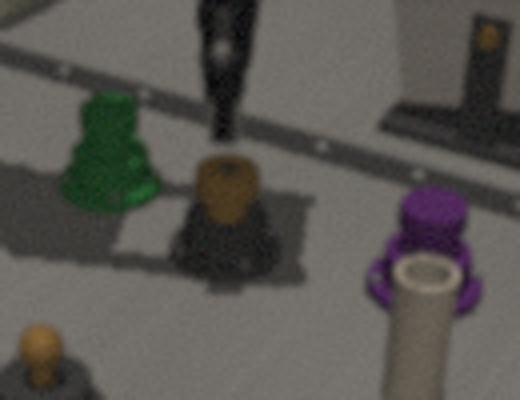

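The wrist view shows the boss top with its socket at (311,231), just ahead of the closed fingertips. The scene crop shows the fingers hanging above the boss, clear of its neighbours. I'll centre the hand slightly and descend to about 3 mm above the boss.

send_rows(moves=[[[0.002,0.004,0,0,0,0,-1],[0,0,-0.006,0,0,0,-1],[0,0,-0.006,0,0,0,-1],[0,0,-0.006,0,0,0,-1],[0,0,0,0,0,0,-1],[0,0,0,0,0,0,-1]]])

```text
clock: 4.6
eef_pos: [529.5, 244.9, 91.6]
tcp_rot: [-3.142, 0.001, 0.456]
contact_force: [-0.3, 0.9, -0.4]
opening: -0.001
grasp_force: 0.0
```

send_rows(moves=[[[0,0,-0.001,0,0,0,-1],[0,0,-0.001,0,0,0,-1],[0,0,-0.001,0,0,0,-1],[0,0,-0.001,0,0,0,-1],[0,0,-0.001,0,0,0,-1],[0,0,0,0,0,0,-1],[0,0,0,0,0,0,-1]]])

```text
clock: 5.3
eef_pos: [529.8, 245.0, 87.0]
tcp_rot: [3.142, -0.0, 0.456]
contact_force: [-0.1, -0.9, 0.9]
opening: 0.002
grasp_force: 0.4
```

```bash
python3 - <<'E'
from h import *
for i in range(4):
    s=sense();print(s["clock"],s["eef_pos"],s["contact_force"]);grab_frame("top")
E
```

```text
5.3 [529.77888663 245.0149651   87.03492365] [-0.08917477 -0.91785467  0.87473586]
5.35 [529.76738697 245.02307563  87.03321096] [ 0.315527   -0.0043025   1.17936542]
5.4 [529.80683453 245.03110061  87.08087915] [-0.42787847  0.2045742   1.3365474 ]
5.45 [529.76072277 245.02729942  87.03116108] [0.54099322 0.03327382 1.44609089]
```

The force is about 1.2 N at 2 mm of travel, which matches contact at 89 mm. I'll press 5 mm more.

send_rows(moves=[[[0,0,-0.001,0,0,0,-1],[0,0,-0.001,0,0,0,-1],[0,0,-0.001,0,0,0,-1],[0,0,-0.001,0,0,0,-1],[0,0,-0.001,0,0,0,-1],[0,0,0,0,0,0,-1],[0,0,0,0,0,0,-1]]])

```text
clock: 6.2
eef_pos: [529.8, 245.0, 82.0]
tcp_rot: [-3.142, -0.0, 0.456]
contact_force: [-0.1, -0.3, 3.2]
opening: -0.001
grasp_force: 1.7
```

```bash
python3 - <<'E'
from h import *
F=[]
for i in range(12):
    s=sense();F.append([*s["eef_pos"],*s["contact_force"]]);f=grab_frame("scene")
print(s["clock"],np.mean(F,0),np.std(F,0))
b=cv2.resize(f["img"][110:210,290:420],(780,600),interpolation=2);cv2.imwrite("pics/s3.png",b[...,::-1])
E
```

```text
6.75 [ 5.29776292e+02  2.45030001e+02  8.20417455e+01  2.46932711e-01
 -5.87527202e-01  3.36979158e+00] [0.02034401 0.01482174 0.01898739 0.51158374 0.22581667 0.45525305]
```

View pics/s3.png

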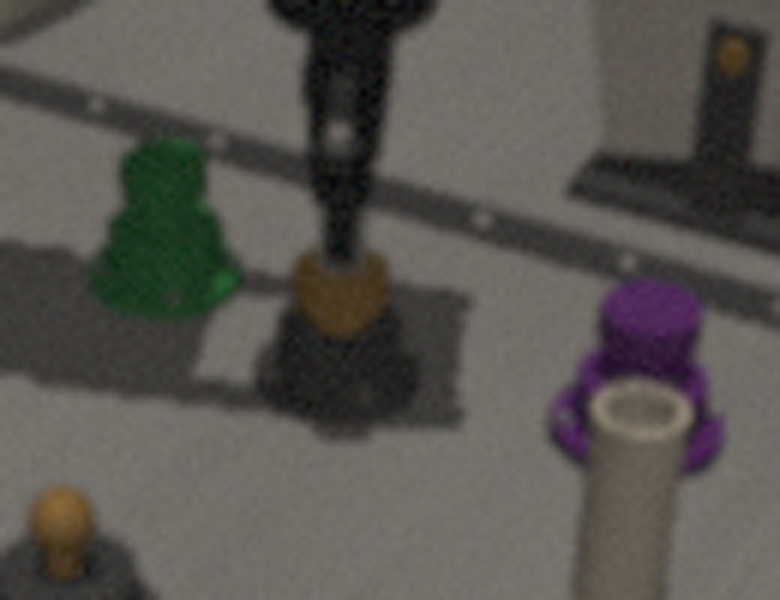

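The crop shows the fingertips on the centre of the boss (about (340,255)), with the boss lowered. The force is 3.4 N at z = 82.0 mm, so it is pressed about 7 mm. I'll hold for another 1.5 s and then lift slowly.

send_rows(moves=[[[0,0,0,0,0,0,-1],[0,0,0,0,0,0,-1],[0,0,0,0,0,0,-1],[0,0,0,0,0,0,-1],[0,0,0,0,0,0,-1],[0,0,0,0,0,0,-1],[0,0,0,0,0,0,-1],[0,0,0,0,0,0,-1],[0,0,0,0,0,0,-1],[0,0,0,0,0,0,-1]]])

```text
clock: 7.8
eef_pos: [529.8, 245.0, 82.0]
tcp_rot: [3.142, -0.0, 0.456]
contact_force: [0.1, 0.5, 3.5]
opening: -0.002
grasp_force: 1.7
```

send_rows(moves=[[[0,0,0,0,0,0,-1],[0,0,0,0,0,0,-1],[0,0,0.002,0,0,0,-1],[0,0,0.002,0,0,0,-1],[0,0,0.002,0,0,0,-1],[0,0,0.002,0,0,0,-1],[0,0,0.002,0,0,0,-1],[0,0,0.005,0,0,0,-1],[0,0,0.01,0,0,0,-1],[0,0,0.02,0,0,0,-1]]])

```text
clock: 8.8
eef_pos: [528.9, 244.6, 126.8]
tcp_rot: [-3.142, 0.002, 0.456]
contact_force: [0.3, 0.3, 0.8]
opening: 0.0
grasp_force: 0.0
```

send_rows(moves=[[[0,0,0.03,0,0,0,-1],[0,0,0.03,0,0,0,-1],[0,0,0.03,0,0,0,-1],[0,0,0.02,0,0,0,-1],[0,0,0.01,0,0,0,-1],[0,0,0,0,0,0,-1],[0,0,0,0,0,0,-1],[0,0,0,0,0,0,-1]]])

```text
clock: 9.6
eef_pos: [529.0, 244.7, 245.6]
tcp_rot: [-3.142, 0.002, 0.456]
contact_force: [-0.1, -1.0, 0.6]
opening: -0.002
grasp_force: 0.0
```

```bash
python3 - <<'E'
from h import *
s=sense();print(s["clock"],s["eef_pos"],s["contact_force"]);f=grab_frame("scene")
h=cv2.cvtColor(f["img"],cv2.COLOR_RGB2HSV);m=cv2.inRange(h,(10,110,80),(28,255,255))
m=cv2.morphologyEx(m,cv2.MORPH_CLOSE,np.ones((3,3)))
print([cv2.boundingRect(c) for c in cv2.findContours(m,0,2)[0] if cv2.contourArea(c)>20])
cv2.imwrite("pics/end.png",f["img"][...,::-1])
E
```

```text
9.6 [528.99787008 244.70686419 245.59956942] [-0.12694826 -1.04599491  0.64092309]
[(208, 239, 18, 15), (295, 192, 10, 8)]
```

View pics/end.png

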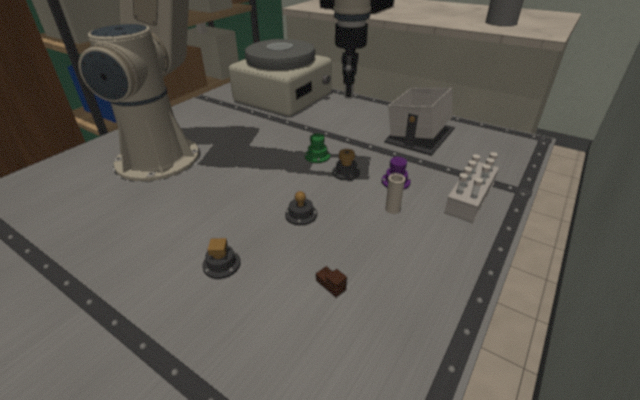

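The boss at (347,157) is back at rest, in shadow. The fingertips are about 156 mm above it and everything else is where it was.

```bash
python3 -c "
from rig import sign_off
print(sign_off())"
```

```text
the job is handed in; nothing more can be done
None
```

I pressed the crank boss down about 7 mm (about 3.5 N) and held it there for over 1.5 s, then let it spring back, raised the hand about 156 mm above it, left everything else untouched, and handed the job in.

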